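# Draw the clip tray from under the shelf with the pull hook

### The arm

A 7-joint arm with a two-finger parallel gripper is mounted at the origin on the work surface. World frame = base frame: x ahead of the robot, y to its left, z up, the work surface at z = 0. Lengths are in mm, angles in rad, forces in N, time in s.
With the tool pointing down it reaches from about 400 to 900 mm from the base axis. Payload 5.5 kg.
Tool frame: the origin (TCP) lies at the very end of the fingers, on their centre line; the grasp point (between the pads) lies 19 mm behind it; z points along the fingers, y is the line along which they close (so a half turn about z gives the same grasp; the last joint's range is limited). The gripper opens to 92 mm and grips with 3 to 60 N. Pads are 19 mm wide; open, the fingers measure 130 mm over their backs; the gripper's body (75 mm by 190 mm) begins 47 mm behind the grasp point.
Start: joints at [-1.037, 0.501, -0.427, 1.55, 0.221, 1.138, -0.21], TCP at [173.838, 626.323, 226.729] pointing down, gripper open.
Joint ranges: [-2.88, 2.88], [-0.31, 2.03], [-1.54, 1.56], [0.2, 2.42], [-1.41, 4.55], [0.19, 2.02], [-2.57, 2.57]. Speed limits (rad/s): [2.57, 2.57, 3.14, 3.14, 3.14, 3.14, 3.14].

### API

Orientations are given as a 3x3 rotation matrix whose columns are the frame's x, y, z axes.
In Python, from cell import ctrl gives the robot as it stands.
- The arm moves only by the tool servo_tool, never from a script. Its argument "series" is a list of rows, each an object with "travel": the shift along the tool's x, y, z in mm, a list of three; "turn": the turn about the tool's z in rad. In form: [{"travel": [dx, dy, dz], "turn": turn}, ...]. A call has 1 to 8 rows; each row is the pose to reach, as a shift and turn from the pose commanded when the call began, along the tool's axes at that moment; what a row does not reach only later rows make up. A row lasts 1/8 s, in which the tool goes at most 62.5 mm and 10.7 degrees, less where a joint would pass 70% of its speed; a pose out of reach is approached as far as the arm can. A call with a gripper value outside its range is refused whole. "hand" is the opening, from -1 (shut) to 1 (fully open), set as the call begins (left out, the last holds). The fingers move at their own pace and stop on an object; "grip_force" is the grip in N (left out, the last holds). Time passes only in rows, so rows that repeat a pose let the fingers close. It gives the time, the measured TCP pose, the force, the opening and the grip force at its end, in the units of the state.
- ctrl.read_state(): the state, without advancing time (a new reading comes with each control period).
- ctrl.capture(name): name is "side" or "top"; returns a dict with "frame" (400x640x3 uint8, red, green, blue), "intrinsics" (3x3 intrinsics, pixels), "origin" and "orientation" of the camera in the world. Camera axes: x right, y down, z forward; pixel columns grow to the right and rows downward; lengths in mm; the calibration is good to about 2 mm. A picture is of the moment at which its call begins. There is no depth.
- ctrl.job_done(): hands the job in; it is judged then, once.
The state is a dict: "time": time; "joint_positions": joint angles; "dq": joint speeds; "joint_efforts": joint torques, N m; "eef_pos": TCP position; "tcp_rot": TCP orientation; "contact_force": force on the tool from outside, world axes, zero at the start; "wrist_torque": the same for the moment, N m; "opening": finger opening in mm; "gripper_force": force on a finger pad.
Only numpy, scipy, OpenCV 4.12 (cv2) and the standard library are available. Lean on these libraries where they do the work, as an engineer would, in place of code of your own. Each camera call takes 0.05 s, during which the arm holds its last target. There are 200 camera calls.

### The job

Pick up the orange-handled pull hook, drop its tip into the pull ring of the yellow tray, and drag that tray out from under the low shelf until its ring lies over the red tape. Then lift the hook out of the ring and stand it back on the bench on its flat underside, let go. Move the trays with the hook only, never with the gripper, and leave the blue tray where it is.

Things in the scene. Friction and masses are not known exactly. Their poses are not given: they have to be found in the camera images.
- hook: Pull hook, 0.15 kg: orange block handle 70 long (x), 24 wide, 45 high, flat underside; from its front an 8 mm steel rod runs forward 38 to 44 above the underside, then bends straight down; tip ends 3 above underside level. Origin: on the bent-down tip's axis, at underside level (bench height when standing). x from handle to tip, z up. Handle centre at x = -100 mm. Starts at robot's left or right.
- tray_yellow: Yellow open tray of black clips, 0.35 to 0.7 kg, 150 mm long (x), 96 wide, 36 high, loose on the bench. A steel pull ring lies level before its front wall: opening 36 across, bar 6 thick, bar centre 22 above the bench. Origin: below the ring's centre, at bench height. x from ring into the tray (front wall at x = +28 mm), z up; it pulls out along -x.
- tray_blue: Blue open tray of white clips, same shape, ring, origin and axes as the yellow tray, standing in the other lane about 128 mm beside it. To be left alone.
- tape (a point): Centre of the red tape on the bench before the two-lane rack: 40 mm wide (x), 270 long (y), across both lanes. x along the lanes towards the rack, z up; rings start near x = +100 mm. The rack's shelf starts at x = +200, underside 60 and top 72 above the bench, profiles on it to 86; lane walls 60 high start at x = +160, about 13 beside each tray.

How it is judged (in metres and radians):
On the way, in this order (a step that is already met when the one before it is completed fails the run):
1. the hook's tip is down through the yellow tray's ring (horizontal distance between hook and tray_yellow below 0.018 m and z of hook in the frame of tray_yellow below 0.016 m), for 0.1 s.
2. the yellow tray's ring is over the tape with the hook still in it (horizontal distance between hook and tray_yellow below 0.018 m and z of hook in the frame of tray_yellow below 0.018 m and x of tray_yellow in the frame of tape between -0.02 and 0.02 m).
At the end, for the whole second after the job is handed in: Yellow tray flat on the bench, ring centre within 20 mm of the red tape's centre line and within its length; hook out of the ring, standing on its flat underside (within 10 degrees of upright); everything at rest; blue tray within 20 mm of its start (x of tray_yellow in the frame of tape between -0.02 and 0.02 m and y of tray_yellow in the frame of tape between -0.135 and 0.135 m and height (world z) of tray_yellow below 0.006 m and angle between tray_yellow's own z axis and vertical below 0.1 rad and linear speed of each of tray_yellow, hook below 0.02 m/s and horizontal distance between hook and tray_yellow above 0.027 m and height (world z) of hook below 0.008 m and angle between hook's own z axis and vertical below 0.17 rad and distance of tray_blue from where it was at the start of the episode below 0.02 m); the robot touches nothing.
It fails at once if the gripper or arm touches the yellow tray (contact force between any of the fingers, the arm and tray_yellow above 1 N).
It fails at once if the gripper or arm touches the blue tray (contact force between any of the fingers, the arm and tray_blue above 1 N).
It fails at once if the blue tray is moved more than 20 mm (distance of tray_blue from where it was at the start of the episode above 0.02 m).
It also fails if it takes over 51 s, if anything falls off the work surface, if the arm or the gripper's body presses on something with over 40 N, if the wrist force passes 120 N, or if a joint passes its speed limit or range.

## Working session

There is one attempt and no reset: what is moved stays moved. The work goes in short steps, Python scripts to look and compute and a tool call to move; the robot and the scene stay as the last step left them, time stands still between calls to the robot, and variables do not carry over. Pictures are saved under pics/ and viewed, at most 10 in all, crops included, and the job is handed in when it is done.

Besides the shell and the picture viewer there is one more tool, called after "Call:" as name(argument=value, ...) on one line, values as JSON. servo_tool: Moves the arm, as the interface text tells. Its arguments: {"type":"object","properties":{"series":{"type":"array"},"hand":{"type":"number"},"grip_force":{"type":"number"}},"required":["series"]}

```bash
mkdir -p pics; ls; python3 - <<'E'
from cell import ctrl
import cv2,numpy as np
s=ctrl.read_state(); print(s['time'],s['eef_pos'],np.round(s['tcp_rot'],3).tolist(),s['opening'])
for n in('top','side'):
    c=ctrl.capture(n); cv2.imwrite(f'pics/{n}0.png',c['frame'][:,:,::-1]); np.savez(f'{n}0.npz',**c)
    print(n,c['intrinsics'].tolist(),c['origin'],np.round(c['orientation'],3).tolist())
E
```

```text
pics
0.0 [173.73702779 625.65069638 225.68838775] [[-0.964, 0.267, -0.001], [0.267, 0.964, -0.002], [0.0, -0.002, -1.0]] 92.11741292234989
top [[390.6914778838591, 0.0, 316.90673412266693], [0.0, 390.6914778838591, 192.9930060556051], [0.0, 0.0, 1.0]] [516.37289108  16.97378185 935.91133792] [[0.023, -0.994, 0.109], [-0.999, -0.027, -0.032], [0.035, -0.108, -0.994]]
side [[454.1757850947591, 0.0, 316.53211928345974], [0.0, 454.1757850947591, 204.1409537167881], [0.0, 0.0, 1.0]] [ 542.69985797 -657.07778206  692.60732914] [[0.993, -0.078, 0.09], [-0.118, -0.701, 0.704], [0.008, -0.709, -0.705]]
```

View pics/top0.png

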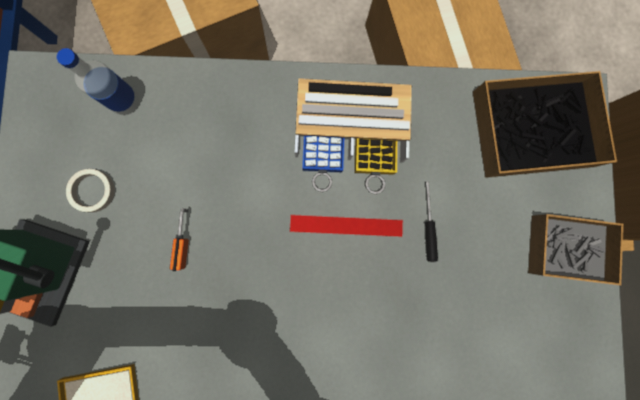

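View pics/side0.png

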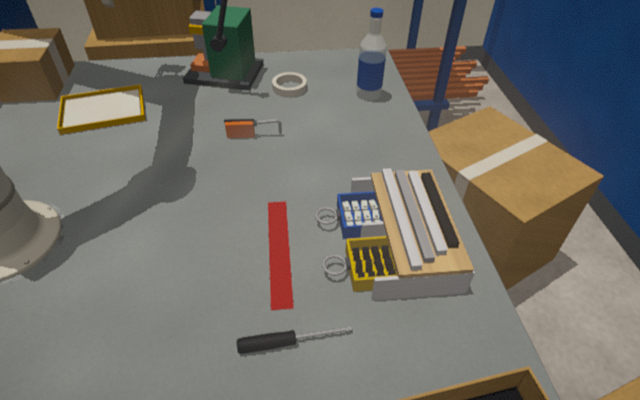

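The top view shows the hook (handle near (177,253), tip near (185,209)), the yellow tray's ring at (375,184), the blue ring at (322,182) and the tape at (346,225). The side view shows the same layout: hook at (240,128)–(280,130) and yellow ring at (335,266).

```bash
cat > h.py <<'E'
import numpy as np,cv2
def ray(c,p,z):
    d=c['orientation']@np.linalg.inv(c['intrinsics'])@np.array([p[0],p[1],1.]); o=c['origin']
    return o+d*(z-o[2])/d[2]
def proj(c,P):
    q=c['intrinsics']@(c['orientation'].T@(np.array(P,float)-c['origin'])); return q[:2]/q[2]
def mask(c,lo,hi,box):
    h=cv2.cvtColor(c['frame'],cv2.COLOR_RGB2HSV); m=cv2.inRange(h,lo,hi); k=np.zeros_like(m)
    x0,y0,x1,y1=box; k[y0:y1,x0:x1]=m[y0:y1,x0:x1]; return k
def blob(m):
    cs=cv2.findContours(m,cv2.RETR_EXTERNAL,cv2.CHAIN_APPROX_NONE)[0]
    return max(cs,key=cv2.contourArea)
E
python3 - <<'E'
from h import *
t=np.load('top0.npz');s=np.load('side0.npz')
def rect(c,lo,hi,box,z):
    r=cv2.minAreaRect(blob(mask(c,lo,hi,box)));P=np.array([ray(c,p,z)[:2] for p in cv2.boxPoints(r)])
    print(np.round(r[0],1),'centre',P.mean(0).round(1),'edges',(P[1]-P[0]).round(1),(P[2]-P[1]).round(1))
print('tape');rect(t,(0,150,100),(8,255,255),(270,200,420,250),0);rect(s,(0,150,100),(8,255,255),(250,190,310,320),0)
print('orange');rect(t,(3,130,80),(18,255,255),(160,200,200,280),45);
rect(s,(3,130,80),(18,255,255),(215,110,265,150),30)
a=cv2.resize(t['frame'][195:280,140:230],None,fx=6,fy=6,interpolation=cv2.INTER_CUBIC)[:510,:]
b=cv2.resize(t['frame'][165:200,300:400],None,fx=5,fy=5,interpolation=cv2.INTER_CUBIC)
d=cv2.resize(s['frame'][110:145,215:295],None,fx=3,fy=3)
im=np.zeros((600,800,3),np.uint8)
a=cv2.resize(a,None,fx=.55,fy=.55);im[:a.shape[0],:a.shape[1]]=a
im[300:300+b.shape[0],:b.shape[1]]=b
e=cv2.resize(s['frame'][195:290,305:365],None,fx=5,fy=5,interpolation=cv2.INTER_CUBIC);im[:e.shape[0],500:800]=e
im[490:490+d.shape[0],:d.shape[1]]=d
cv2.imwrite('pics/z.png',im[:,:,::-1])
E
```

```text
tape
[345.7 225.4] centre [542.8 -84.5] edges [38.  -0.6] [  -5.8 -268. ]
[279.8 255.4] centre [544.  -83.9] edges [46.  -2.8] [ -13.7 -267.7]
orange
[179.9 254. ] centre [469.1 290.9] edges [67.  -1.2] [ -0.8 -14.3]
[238.5 128.5] centre [466.3 290.3] edges [67.8 -7.2] [ -1.2 -63.7]
```

View pics/z.png

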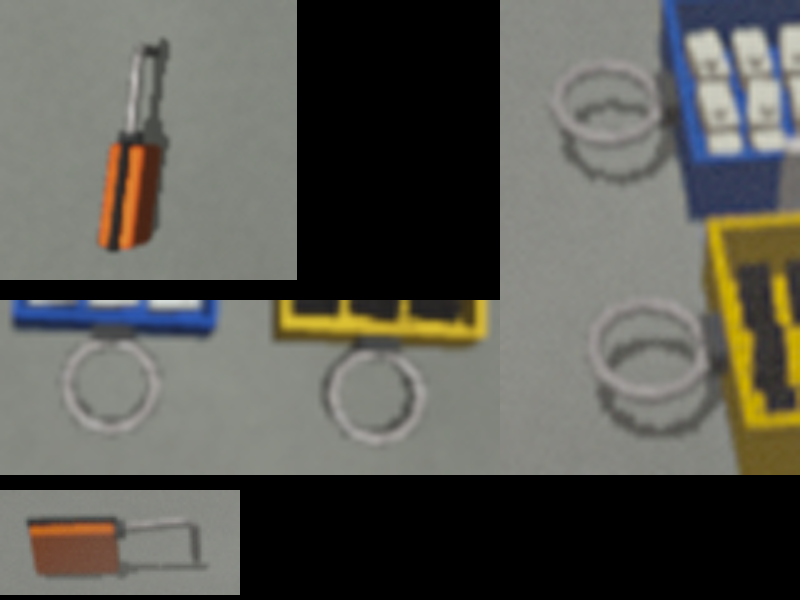

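The crops show the hook's tip bend at about (183.3,209.2) in the top view, with the handle's black centre stripe running (173.9,270.2)→(179.7,236.8). The yellow ring is centred at (375.2,183.8) in the top view and (334.6,264.4) in the side view.

```bash
python3 - <<'E'
from h import *
t=np.load('top0.npz');s=np.load('side0.npz')
r=lambda c,p,z:ray(c,p,z).round(1)
print('handle',r(t,(173.9,270.2),45),r(t,(179.7,236.8),45)); print('bend',r(t,(183.3,209.2),41), 'side bend',r(s,(215+193/3,110+33/3),41))
print('ring',r(t,(375.2,183.8),22),r(s,(334.6,264.4),22))
# ring, blue
print('blue ring',r(t,(322.2,182),22),r(s,(327,215.5),22))
# yellow rim front edge and tray mask
m=mask(t,(20,130,100),(32,255,255),(350,130,402,180));R=cv2.minAreaRect(blob(m))
print([r(t,p,36)[:2] for p in cv2.boxPoints(R)])
E
```

```text
handle [433.2 301.8  45. ] [507.1 293.6  45. ]
bend [569.4 290.5  41. ] side bend [568.4 295.1  41. ]
ring [ 642.2 -150.2   22. ] [ 642.7 -148.4   22. ]
blue ring [643.  -24.3  22. ] [645.5 -22.9  22. ]
[array([669.5, -98.2]), array([ 750. , -101.5]), array([ 747.7, -200.6]), array([ 666.9, -196.3])]
```

Call:
servo_tool(series=[{"travel": [-39,-43,0],"turn": 0},{"travel": [-79,-85,0],"turn": -0.03},{"travel": [-118,-128,0],"turn": -0.06},{"travel": [-157,-170,20],"turn": -0.1},{"travel": [-211,-187,40],"turn": -0.14},{"travel": [-265,-204,60],"turn": -0.18},{"travel": [-319,-221,80],"turn": -0.21},{"travel": [-373,-237,100],"turn": -0.21}], hand=1, grip_force=45)

```text
time: 1.1
eef_pos: [471.1, 296.9, 126.0]
tcp_rot: [[-0.998, 0.06, -0.0], [0.06, 0.998, -0.0], [0.0, -0.0, -1.0]]
contact_force: [1.3, 0.8, -0.3]
opening: 91.7
gripper_force: 0.0
```

Call:
servo_tool(series=[{"travel": [0,0,40],"turn": 0},{"travel": [0,0,80],"turn": 0},{"travel": [0,0,105],"turn": 0},{"travel": [0,0,115],"turn": 0},{"travel": [0,0,115],"turn": 0}])

```text
time: 1.72
eef_pos: [469.4, 298.1, 11.3]
tcp_rot: [[-0.998, 0.061, -0.001], [0.061, 0.998, -0.001], [0.001, -0.001, -1.0]]
contact_force: [0.5, -0.6, 1.0]
opening: 91.7
gripper_force: 0.0
```

Call:
servo_tool(series=[{"travel": [0,0,0],"turn": 0},{"travel": [0,0,0],"turn": 0},{"travel": [0,0,0],"turn": 0},{"travel": [0,0,0],"turn": 0},{"travel": [0,0,0],"turn": 0},{"travel": [0,0,0],"turn": 0}], hand=-1, grip_force=45)

```text
time: 2.48
eef_pos: [469.8, 298.2, 11.7]
tcp_rot: [[-0.998, 0.061, -0.0], [0.061, 0.998, -0.0], [0.0, -0.0, -1.0]]
contact_force: [0.3, 0.9, 0.3]
opening: 36.2
gripper_force: 0.0
```

Call:
servo_tool(series=[{"travel": [0,0,0],"turn": 0},{"travel": [0,0,0],"turn": 0},{"travel": [0,0,0],"turn": 0},{"travel": [0,0,0],"turn": 0},{"travel": [0,0,-20],"turn": 0},{"travel": [0,0,-50],"turn": 0},{"travel": [0,0,-80],"turn": 0},{"travel": [0,0,-80],"turn": 0}])

```text
time: 3.48
eef_pos: [471.9, 299.5, 95.2]
tcp_rot: [[-0.998, 0.061, 0.005], [0.061, 0.998, 0.003], [-0.005, 0.003, -1.0]]
contact_force: [0.7, 0.1, -1.5]
opening: 23.3
gripper_force: 44.9
```

Call:
servo_tool(series=[{"travel": [-12,-40,0],"turn": 0},{"travel": [-25,-98,0],"turn": 0},{"travel": [-38,-158,0],"turn": -0.01},{"travel": [-52,-218,0],"turn": -0.02},{"travel": [-66,-278,0],"turn": -0.03},{"travel": [-80,-338,0],"turn": -0.04},{"travel": [-90,-398,0],"turn": -0.04},{"travel": [-98,-441,0],"turn": -0.04}])

```text
time: 4.47
eef_pos: [539.9, -151.6, 91.2]
tcp_rot: [[-1.0, 0.024, -0.001], [0.024, 1.0, -0.001], [0.001, -0.001, -1.0]]
contact_force: [1.2, 0.4, -1.2]
opening: 23.6
gripper_force: 44.9
```

Call:
servo_tool(series=[{"travel": [0,0,0],"turn": 0},{"travel": [0,0,20],"turn": 0},{"travel": [0,0,20],"turn": 0}])

```text
time: 4.85
eef_pos: [538.8, -146.3, 70.0]
tcp_rot: [[-1.0, 0.02, -0.004], [0.02, 1.0, 0.002], [0.004, 0.002, -1.0]]
contact_force: [-1.1, 0.2, -1.8]
opening: 23.6
gripper_force: 44.9
```

```bash
python3 - <<'E'
from cell import ctrl
from h import *
S=ctrl.read_state(); print(S['time'],S['eef_pos'],np.round(S['tcp_rot'],3).tolist())
im=np.zeros((600,800,3),np.uint8)
for n,b,o in(('top',(350,150,400,215),0),('side',(290,200,370,300),400)):
    c=ctrl.capture(n); np.savez(f'{n}1.npz',**c); x0,y0,x1,y1=b
    a=cv2.resize(c['frame'][y0:y1,x0:x1],None,fx=(5 if o else 8),fy=(5 if o else 8),interpolation=cv2.INTER_CUBIC); im[:a.shape[0],o:o+a.shape[1]]=a
cv2.imwrite('pics/z1.png',im[:,:,::-1])
E
```

```text
4.85 [ 538.84829986 -146.32817536   70.03116374] [[-1.0, 0.02, -0.004], [0.02, 1.0, 0.002], [0.004, 0.002, -1.0]]
```

View pics/z1.png

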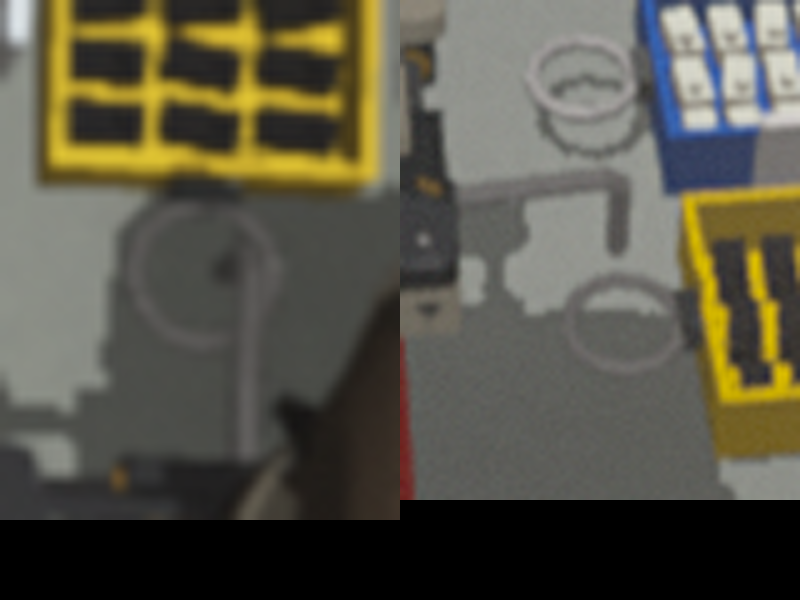

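The top crop shows the ring centred at (375.4,183.5), with the hook's bend at (380.6,181.5) and its tip at (377.8,183.1). In the side crop the tip's end is at about (333.4,249).

```bash
python3 - <<'E'
from h import *
t=np.load('top1.npz');s=np.load('side1.npz')
r=lambda c,p,z:ray(c,p,z).round(1)
print('bend',r(t,(380.6,181.5),99),r(s,(333.8,236),99)); print('tip',r(t,(377.8,183.1),62),r(s,(333.4,249),64))
print('ring',r(t,(375.4,183.5),22),r(s,((622-400)/5+290,323/5+200),22))
E
```

```text
bend [ 637.  -147.9   99. ] [ 638.8 -145.7   99. ]
tip [ 638.4 -148.8   62. ] [ 639.3 -146.    64. ]
ring [ 642.9 -150.7   22. ] [ 642.2 -148.9   22. ]
```

Call:
servo_tool(series=[{"travel": [-3,-2.5,0],"turn": 0},{"travel": [-3,-2.5,15],"turn": 0},{"travel": [-3,-2.5,30],"turn": 0},{"travel": [-3,-2.5,42],"turn": 0},{"travel": [-3,-2.5,52],"turn": 0},{"travel": [-3,-2.5,52],"turn": 0},{"travel": [-3,-2.5,52],"turn": 0}])

```text
time: 5.82
eef_pos: [544.1, -150.5, 19.8]
tcp_rot: [[-1.0, 0.021, 0.0], [0.021, 1.0, -0.0], [-0.0, -0.0, -1.0]]
contact_force: [-1.2, 0.5, -0.6]
opening: 23.7
gripper_force: 44.9
```

```bash
python3 - <<'E'
from cell import ctrl
from h import *
S=ctrl.read_state(); print(S['time'],S['eef_pos'],S['contact_force'],S['wrist_torque'])
im=np.zeros((600,800,3),np.uint8)
for n,b,o in(('top',(350,150,400,215),0),('side',(290,200,370,300),400)):
    c=ctrl.capture(n); np.savez(f'{n}2.npz',**c); x0,y0,x1,y1=b
    a=cv2.resize(c['frame'][y0:y1,x0:x1],None,fx=(5 if o else 8),fy=(5 if o else 8),interpolation=cv2.INTER_CUBIC); im[:a.shape[0],o:o+a.shape[1]]=a
cv2.imwrite('pics/z2.png',im[:,:,::-1])
E
```

```text
5.825 [ 544.10495508 -150.52702185   19.83339641] [-1.16280381  0.5013949  -0.60522726] [-0.01841816 -0.06890461 -0.00272484]
```

View pics/z2.png

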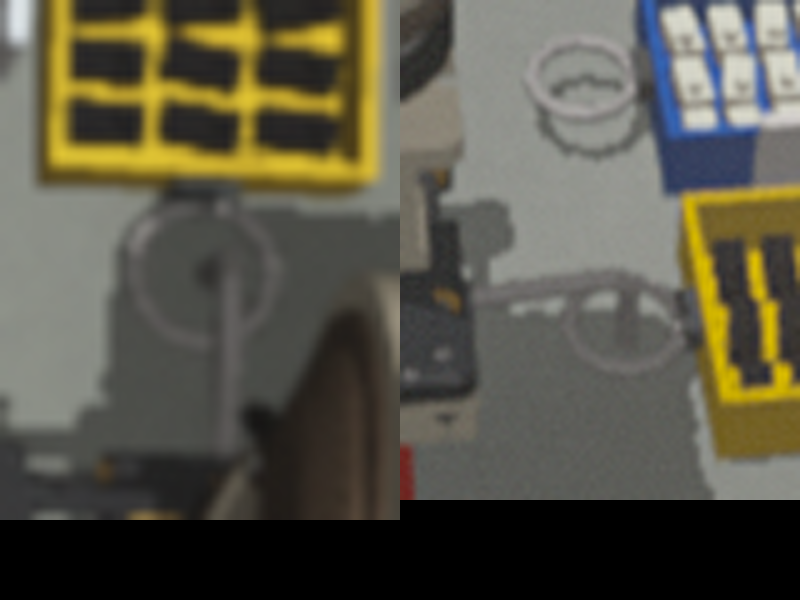

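The tip is down inside the ring: top crop shows tip (205,270) against ring centre (203,268). I'll start the pull.

Call:
servo_tool(series=[{"travel": [4,0,0],"turn": 0},{"travel": [9,0,0],"turn": 0},{"travel": [14,0,0],"turn": 0},{"travel": [20,0,0],"turn": 0},{"travel": [28,0,0],"turn": 0},{"travel": [36,0,0],"turn": 0},{"travel": [44,0,0],"turn": 0},{"travel": [52,0,0],"turn": 0}])

```text
time: 6.92
eef_pos: [491.7, -149.5, 19.9]
tcp_rot: [[-1.0, 0.021, 0.001], [0.021, 1.0, -0.0], [-0.001, -0.0, -1.0]]
contact_force: [1.9, 0.1, 0.1]
opening: 24.1
gripper_force: 44.9
```

Call:
servo_tool(series=[{"travel": [8,0,0],"turn": 0},{"travel": [16,0,0],"turn": 0},{"travel": [24,0,0],"turn": 0},{"travel": [32,0,0],"turn": 0},{"travel": [39,0,0],"turn": 0},{"travel": [44,0,0],"turn": 0},{"travel": [48,0,0],"turn": 0},{"travel": [48,0,0],"turn": 0}])

```text
time: 7.92
eef_pos: [442.8, -148.4, 19.5]
tcp_rot: [[-1.0, 0.021, -0.002], [0.021, 1.0, 0.0], [0.002, 0.0, -1.0]]
contact_force: [1.4, -0.2, -0.7]
opening: 23.9
gripper_force: 44.9
```

```bash
python3 - <<'E'
from cell import ctrl
from h import *
S=ctrl.read_state(); print(S['time'],S['eef_pos'],S['contact_force'])
im=np.zeros((600,800,3),np.uint8)
for n,b,o in(('top',(340,160,400,240),0),('side',(240,200,320,320),400)):
    c=ctrl.capture(n); np.savez(f'{n}3.npz',**c); x0,y0,x1,y1=b
    k=5 if o else 6
    a=cv2.resize(c['frame'][y0:y1,x0:x1],None,fx=k,fy=k,interpolation=cv2.INTER_CUBIC); im[:a.shape[0],o:o+a.shape[1]]=a
cv2.imwrite('pics/z3.png',im[:,:,::-1])
E
```

```text
7.925 [ 442.84736292 -148.35805246   19.49617568] [ 1.44565559 -0.17560112 -0.71857444]
```

View pics/z3.png

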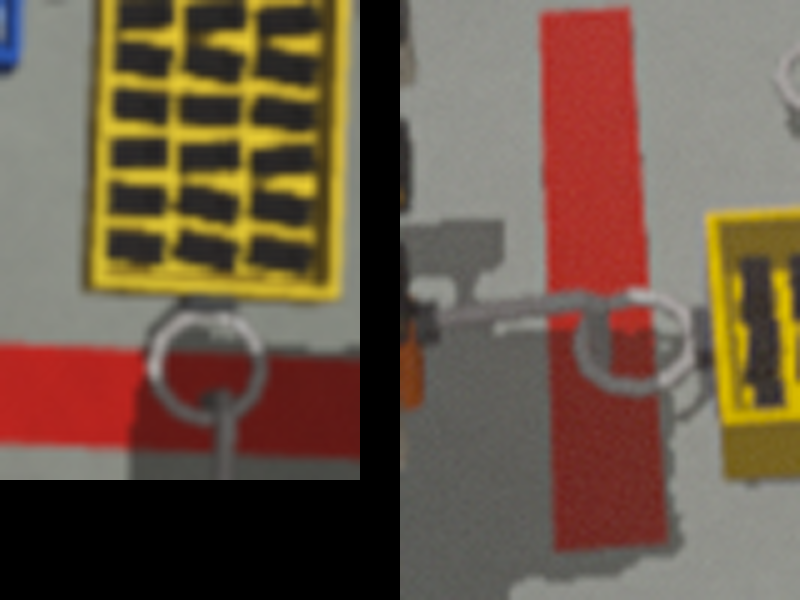

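The ring now sits partly over the tape: its centre is at (374.5,221) in the top view and (286.8,268.4) in the side view, with the tip against its front bar.

```bash
python3 - <<'E'
from h import *
t=np.load('top3.npz');s=np.load('side3.npz')
print(ray(t,(374.5,221),22),ray(s,(286.8,268.4),22))
E
```

```text
[ 554.03164632 -149.15807293   22.        ] [ 554.25024679 -147.69961719   22.        ]
```

Call:
servo_tool(series=[{"travel": [3,0,0],"turn": 0},{"travel": [7,0,0],"turn": 0},{"travel": [11,0,0],"turn": 0},{"travel": [12,0,0],"turn": 0},{"travel": [12,0,0],"turn": 0},{"travel": [12,0,0],"turn": 0}])

```text
time: 8.78
eef_pos: [431.5, -148.2, 19.6]
tcp_rot: [[-1.0, 0.021, -0.001], [0.021, 1.0, 0.0], [0.001, 0.0, -1.0]]
contact_force: [0.4, 0.5, -0.9]
opening: 23.5
gripper_force: 44.9
```

Call:
servo_tool(series=[{"travel": [-5,0,0],"turn": 0},{"travel": [-10,0,0],"turn": 0},{"travel": [-10,0,0],"turn": 0},{"travel": [-10,0,-15],"turn": 0},{"travel": [-10,0,-35],"turn": 0},{"travel": [-10,0,-60],"turn": 0},{"travel": [-10,0,-60],"turn": 0}])

```text
time: 9.65
eef_pos: [443.5, -149.0, 82.0]
tcp_rot: [[-1.0, 0.021, 0.004], [0.021, 1.0, -0.002], [-0.004, -0.002, -1.0]]
contact_force: [0.7, -0.1, -1.5]
opening: 24.2
gripper_force: 44.9
```

```bash
python3 - <<'E'
from cell import ctrl
from h import *
S=ctrl.read_state(); print(S['time'],S['eef_pos'],S['contact_force'])
im=np.zeros((600,800,3),np.uint8)
for n,b,o in(('top',(340,160,400,240),0),('side',(240,200,320,320),400)):
    c=ctrl.capture(n); np.savez(f'{n}4.npz',**c); x0,y0,x1,y1=b
    k=5 if o else 6
    a=cv2.resize(c['frame'][y0:y1,x0:x1],None,fx=k,fy=k,interpolation=cv2.INTER_CUBIC); im[:a.shape[0],o:o+a.shape[1]]=a
cv2.imwrite('pics/z4.png',im[:,:,::-1])
E
```

```text
9.65 [ 443.54325228 -149.0050899    81.99309734] [ 0.68344722 -0.1142768  -1.53679044]
```

View pics/z4.png

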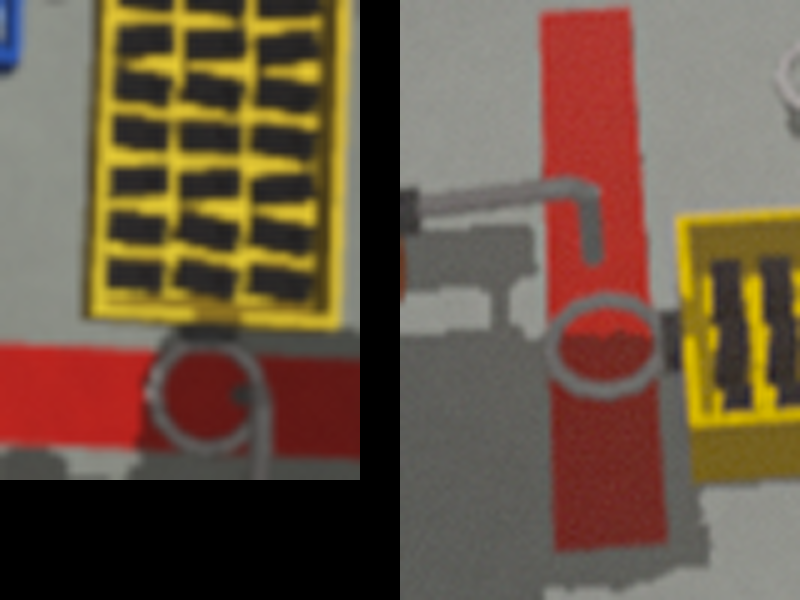

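The ring is over the tape, centred at (374.7,226), which is about x = 542, and the hook is clear above it. Next I stand the hook off to the left of the trays.

Call:
servo_tool(series=[{"travel": [0,25,0],"turn": 0},{"travel": [0,70,0],"turn": 0},{"travel": [0,120,0],"turn": 0},{"travel": [0,170,0],"turn": 0},{"travel": [0,200,0],"turn": 0},{"travel": [0,200,20],"turn": 0},{"travel": [0,200,40],"turn": 0},{"travel": [0,200,55],"turn": 0}])

```text
time: 10.75
eef_pos: [444.8, 51.5, 23.1]
tcp_rot: [[-1.0, 0.02, -0.002], [0.02, 1.0, -0.0], [0.002, -0.0, -1.0]]
contact_force: [-0.2, -0.7, -1.2]
opening: 24.2
gripper_force: 44.9
```

Call:
servo_tool(series=[{"travel": [0,0,0],"turn": 0},{"travel": [0,0,0],"turn": 0}])

```text
time: 11.0
eef_pos: [446.2, 51.5, 24.8]
tcp_rot: [[-1.0, 0.021, -0.0], [0.021, 1.0, 0.0], [0.0, 0.0, -1.0]]
contact_force: [-0.1, 0.2, -2.3]
opening: 23.6
gripper_force: 44.9
```

Call:
servo_tool(series=[{"travel": [0,0,4],"turn": 0},{"travel": [0,0,8],"turn": 0},{"travel": [0,0,11],"turn": 0},{"travel": [0,0,13],"turn": 0},{"travel": [0,0,13],"turn": 0},{"travel": [0,0,13],"turn": 0}])

```text
time: 11.75
eef_pos: [446.0, 51.6, 11.7]
tcp_rot: [[-1.0, 0.021, -0.0], [0.021, 1.0, 0.0], [0.0, 0.0, -1.0]]
contact_force: [-0.6, 0.8, -1.5]
opening: 23.7
gripper_force: 44.9
```

Call:
servo_tool(series=[{"travel": [0,0,1],"turn": 0},{"travel": [0,0,1],"turn": 0}], grip_force=8)

```text
time: 12.0
eef_pos: [446.2, 51.6, 11.2]
tcp_rot: [[-1.0, 0.021, 0.0], [0.021, 1.0, -0.0], [-0.0, -0.0, -1.0]]
contact_force: [-1.0, 0.1, 6.4]
opening: 24.1
gripper_force: 8.0
```

Call:
servo_tool(series=[{"travel": [0,0,0],"turn": 0},{"travel": [0,0,0],"turn": 0},{"travel": [0,0,0],"turn": 0},{"travel": [0,0,0],"turn": 0},{"travel": [0,0,0],"turn": 0},{"travel": [0,0,0],"turn": 0},{"travel": [0,0,0],"turn": 0},{"travel": [0,0,0],"turn": 0}], hand=1)

```text
time: 13.0
eef_pos: [446.0, 51.6, 10.7]
tcp_rot: [[-1.0, 0.021, -0.0], [0.021, 1.0, 0.0], [0.0, 0.0, -1.0]]
contact_force: [-0.1, 0.8, -0.4]
opening: 91.8
gripper_force: 0.0
```

Call:
servo_tool(series=[{"travel": [0,0,-15],"turn": 0},{"travel": [0,0,-40],"turn": 0},{"travel": [0,0,-80],"turn": 0},{"travel": [0,0,-120],"turn": 0},{"travel": [0,60,-150],"turn": 0},{"travel": [0,120,-150],"turn": 0},{"travel": [0,170,-150],"turn": 0},{"travel": [0,170,-150],"turn": 0}])

```text
time: 14.0
eef_pos: [448.8, 226.9, 162.3]
tcp_rot: [[-1.0, 0.013, 0.002], [0.013, 1.0, 0.003], [-0.002, 0.003, -1.0]]
contact_force: [-0.1, 0.1, -0.8]
opening: 91.4
gripper_force: 0.0
```

```bash
python3 - <<'E'
from cell import ctrl
from h import *
S=ctrl.read_state(); print(S['time'],S['eef_pos'],S['contact_force'],S['opening'])
im=np.zeros((400,800,3),np.uint8)
for n,b,o in(('top',(240,120,440,320),0),('side',(200,120,400,320),400)):
    c=ctrl.capture(n); x0,y0,x1,y1=b
    im[:,o:o+400]=cv2.resize(c['frame'][y0:y1,x0:x1],None,fx=2,fy=2,interpolation=cv2.INTER_CUBIC)
cv2.imwrite('pics/z5.png',im[:,:,::-1])
E
```

```text
14.0 [448.82311289 226.89384249 162.28540962] [-0.14324998  0.07801608 -0.83576529] 91.38800849416283
```

View pics/z5.png

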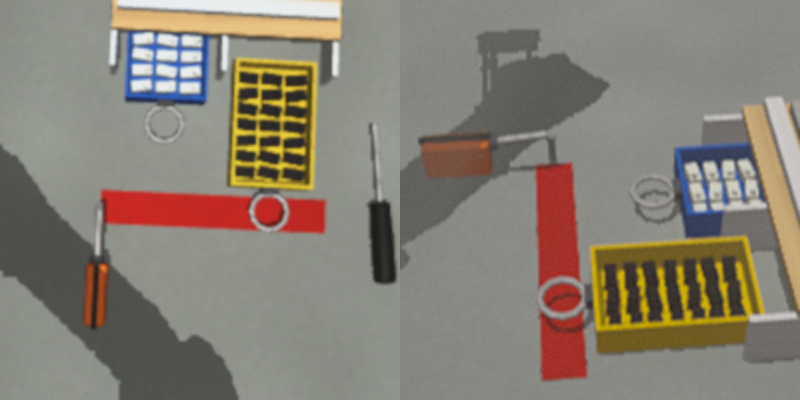

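The hook stands upright at (95,290) in the top crop. The yellow ring is over the tape at (268,212), and the blue tray has not moved.

```bash
python3 -c "
from cell import ctrl
print(ctrl.job_done())"
```

```text
the job is handed in; nothing more can be done
None
```

The job is handed in at about 14 s of the 51 s allowed: the last pictures show the yellow tray's ring over the red tape, the hook upright and released to the left of the trays, and the blue tray where it started; the hand-in returned no verdict.

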